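# Sweep the dominoes into their stall

## Robot

A 7-joint arm with a two-finger parallel gripper is mounted at the origin on the work surface. World frame = base frame: x ahead of the robot, y to its left, z up, the work surface at z = 0. Lengths are in m, angles in degrees, forces in N, time in s.
With the tool pointing down it reaches from about 0.425 to 0.875 m from the base axis. Payload 4.7 kg.
Tool frame: the origin (TCP) lies midway between the tips of the shut fingers; the grasp point (between the pads) lies env.grip_point_offset behind it (env.grip_point_offset is the distance from the TCP to the grasp point, in m); z points along the fingers, y is the line along which they close (so a half turn about z gives the same grasp; the last joint's range is limited). The gripper opens to 87 mm and grips with 3 to 60 N. Pads are 19 mm wide; open, the fingers measure 117 mm over their backs; the gripper's body (75 mm by 190 mm) begins 51 mm behind the grasp point.
Start: joints at [-64.28, 18.392, -4.016, 83.108, 1.295, 78.541, -3.26], TCP at [0.274, 0.59, 0.186] pointing down, gripper open.
Joint ranges: [-163.93, 163.93], [-17.29, 119.83], [-79.2, 71.16], [3.27, 140.29], [-89.18, 269.18], [5.43, 117.66], [-154.24, 154.24]. Speed limits (degrees/s): [147.25, 147.25, 180, 180, 180, 180, 180].

## Interface

Orientations are given as [roll, pitch, yaw] about the fixed x, y, z axes, in that order (R = Rz(yaw) Ry(pitch) Rx(roll)).
In Python, from cell import env gives the robot as it stands.
- The arm moves only by the shell command python3 -m creep 'ROWS' [FORCE]. ROWS is a JSON object of lists of equal length, an entry for each row: "translation": the shift along the tool's x, y, z in units of 0.08 m (1.0 is 0.08 m), a list of three; "turn": the turn, a rotation vector about the tool's x, y, z in units of 180 degrees (1.0 is 180 degrees), a list of three; "grip": the opening, from 0 (shut) to 1 (fully open). In form: {"translation": [[x, y, z], ...], "turn": [[ax, ay, az], ...], "grip": [grip, ...]}. A call has 1 to 5 rows; each row shifts and turns the commanded pose from where the row before left it, along the tool's axes as they then stand; what a row does not reach is not made up. A row lasts 1/8 s, in which the tool goes at most 62.5 mm and 10.7 degrees, less where a joint would pass 70% of its speed; a pose out of reach is approached as far as the arm can. A call with a number of a shift or a turn outside -1 to 1 is refused whole. A call with a gripper value outside its range is refused whole. The fingers move at their own pace and stop on an object; FORCE is the grip in N (left out, the last holds). Time passes only in rows, so rows that do not move let the fingers close. It gives the time, the measured TCP pose, the force, the opening and the grip force at its end, in the units of the state.
- env.get_obs(): the state, without advancing time (a new reading comes with each control period).
- env.read_camera(name): name is "scene" or "top"; returns a dict with "frame" (420x560x3 uint8, red, green, blue), "z_map" (420x560 float32, m along the optical axis (not along the pixel's ray), 0 where there is no reading), "K" (3x3 intrinsics, pixels), "D" ([k1, k2, p1, p2, k3] as OpenCV has them; the pictures are not rectified), "rvec" (rotation vector, rad) and "tvec" (3), from world to camera coordinates, as OpenCV has them. Camera axes: x right, y down, z forward; pixel columns grow to the right and rows downward; lengths in m; the calibration is good to about 2 mm. A picture is of the moment at which its call begins.
- env.sign_off(): hands the job in; it is judged then, once.
The state is a dict: "time_s": time; "qpos": joint angles; "joint_velocities": joint speeds; "effort": joint torques, N m; "tool_pos": TCP position; "tool_rot": TCP orientation; "force": force on the tool from outside, world axes, zero at the start; "wrist_torque": the same for the moment, N m; "grip_width": finger opening in m; "grasp_force": force on a finger pad.
Only numpy, scipy, OpenCV 4.12 (cv2) and the standard library are available. Lean on these libraries where they do the work, as an engineer would, in place of code of your own. Each camera call takes 0.05 s, during which the arm holds its last target. There are 200 camera calls.

## Task

Sweep the three dominoes across the sideboard into the open front of the three-sided wooden stall with your fingertips, so that each lies flat and face up inside it with its middle at least 4 cm past the open front. Slide them along the top and never pick one up, and leave the cups, jigger, muddler and bottle where they are.

Things in the scene. Friction and masses are not known exactly. Their poses are not given: they have to be found in the camera images.
- stall: Domino stall: fixed pale wooden three-sided frame, no bottom; two side rails and a back rail, 12 mm thick, 22 mm high. Inside 320 mm wide, 130 mm deep. Origin: on the table top, middle of the open front (level with the side rails' front ends). +x points level into the stall, square to the back rail; y runs along the open front, z up. The open front faces the robot within 17 degrees of square.
- domino0_mid (a point): Loose ivory-coloured domino, one of three alike but for the pips: a flat tile 56 x 28 x 12 mm, 25 to 47 g, lying face up on the table top outside the stall, on the robot's side. This point is its centre (6 mm above the top); its x axis runs along the 56 mm length, z is up out of its pip face.
- domino1_mid (a point): Loose ivory-coloured domino, another of three alike but for the pips: a flat tile 56 x 28 x 12 mm, 25 to 47 g, lying face up on the table top outside the stall, on the robot's side. This point is its centre (6 mm above the top); its x axis runs along the 56 mm length, z is up out of its pip face.
- domino2_mid (a point): Loose ivory-coloured domino, a third of three alike but for the pips: a flat tile 56 x 28 x 12 mm, 25 to 47 g, lying face up on the table top outside the stall, on the robot's side. This point is its centre (6 mm above the top); its x axis runs along the 56 mm length, z is up out of its pip face.
- jigger: Stainless jigger, 70 mm tall, 42 mm across, standing among the dominoes; leave it alone. Origin: centre of its underside.
- cup_near: Orange ceramic cup, 70 mm across, 65 mm tall, standing among the dominoes; leave it alone. Origin: centre of its underside.
- cup_side: Second orange ceramic cup, the same size, off to the robot's right; leave it alone. Origin: centre of its underside.
- rum_bottle: Tall empty clear rum bottle, 76 mm across, 310 mm tall, at the far right, beyond the second cup; leave it alone. Origin: centre of its underside.
- muddler: Wooden muddler, 200 mm long, 32 mm thick, lying at the robot's left; leave it alone. Origin: under its middle.
Mind the look-alikes: they are no part of the job. What is shaped like the part that bears domino1_mid but red or yellow is not meant. Leave any orange or pink look-alike of the part that bears domino0_mid alone.

How it is judged:
By the outcome, as a careful person would: the job done as asked, in the order asked, and still so for the second after the job is handed in, with the robot touching nothing.
It also fails if it takes over 67 s, if anything falls off the work surface, if the arm or the gripper's body presses on something with over 40 N, if the wrist force passes 120 N, or if a joint passes its speed limit or range.

## Working session

There is one attempt and no reset: what is moved stays moved. The work goes in short steps, Python scripts to look and compute and a shell command to move; the robot and the scene stay as the last step left them, time stands still between calls to the robot, and variables do not carry over. Pictures are saved under pics/ and viewed, at most 10 in all, crops included, and the job is handed in when it is done.

```bash
mkdir -p pics; python3 - <<'E'
from cell import env
import cv2,numpy as np
o=env.get_obs();print({k:np.round(v,3).tolist() for k,v in o.items()},env.grip_point_offset)
for n in("top","scene"):
    c=env.read_camera(n);cv2.imwrite(f"pics/{n}0.png",c["frame"][:,:,::-1]);np.savez(f"pics/{n}0.npz",**c)
    R=cv2.Rodrigues(c["rvec"])[0];print(n,-R.T@np.array(c["tvec"]).ravel(),R[2],c["K"],c["D"])
E
```

```text
{'time_s': 0.0, 'qpos': [-64.281, 18.441, -4.013, 83.177, 1.295, 78.539, -3.26], 'joint_velocities': [0.122, -0.091, 0.035, -0.036, -0.015, -0.071, -0.007], 'effort': [-0.0, -49.129, -0.404, -31.254, -0.064, 0.044, 0.0], 'tool_pos': [0.274, 0.589, 0.185], 'tool_rot': [-179.889, 0.006, 155.088], 'force': [-0.555, 0.211, -0.183], 'wrist_torque': [0.035, -0.002, 0.013], 'grasp_force': 0.0, 'grip_width': 0.087} 0.0187
top [ 0.32629584 -0.03524647  1.15363658] [ 0.16757672  0.0178236  -0.98569791] [[469.9650024    0.         274.31820986]
 [  0.         469.9650024  211.25126845]
 [  0.           0.           1.        ]] [0.00665099 0.         0.         0.         0.        ]
scene [ 1.25313186 -0.11397213  1.00801362] [-0.61431704  0.06188418 -0.78662884] [[497.73288139   0.         278.26063798]
 [  0.         497.73288139 210.94307743]
 [  0.           0.           1.        ]] [-0.12058605  0.          0.          0.          0.        ]
```

View pics/top0.png

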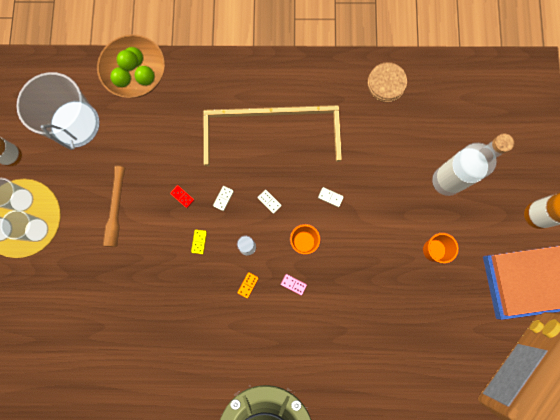

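View pics/scene0.png

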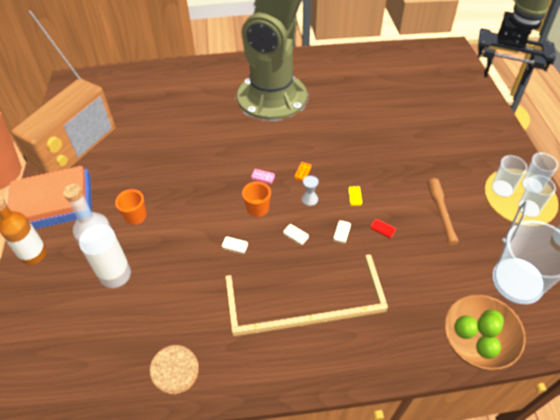

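The top view shows the ivory dominoes near (223,198), (270,202) and (331,197). The stall mouth runs from (205,163) to (340,160), the jigger is at (246,245) and the near cup at (305,239). Red, yellow, orange and pink dominoes are decoys.

```bash
cat > h.py <<'E'
import cv2,numpy as np
def ray(c,px,z):
    R=cv2.Rodrigues(np.array(c["rvec"]))[0];C=-R.T@np.array(c["tvec"]).ravel()
    u=cv2.undistortPoints(np.array(px,float).reshape(-1,1,2),np.array(c["K"]),np.array(c["D"])).reshape(-1,2)
    d=np.c_[u,np.ones(len(u))]@R
    return C+d*((z-C[2])/d[:,2])[:,None]
def ivory(c):
    h=cv2.cvtColor(c["frame"],cv2.COLOR_RGB2HSV)
    return ((h[...,2]>170)&(h[...,1]<60)).astype(np.uint8)
def dominoes(c):
    out=[]
    m=cv2.morphologyEx(ivory(c),cv2.MORPH_CLOSE,np.ones((3,3)))
    for k in cv2.findContours(m,0,2)[0]:
        if not 60<cv2.contourArea(k)<600: continue
        p=ray(c,k.reshape(-1,2),.012)[:,:2]
        (x,y),(w,h),a=cv2.minAreaRect((p*1000).astype(np.float32))
        if w<h: a+=90
        if .3<x/1000<.85 and abs(y)<300: out.append((round(x),round(y),round(w),round(h),round((a+90)%180-90)))
    return sorted(out,key=lambda t:-t[1])
E
python3 - <<'E'
from h import *
for n in("top","scene"):
    c=dict(np.load(f"pics/{n}0.npz"));print(n,dominoes(c))
    h=cv2.cvtColor(c["frame"],cv2.COLOR_RGB2HSV)
    for nm,lo,hi in(("orange",(5,180,120),(14,255,255)),("wood",(15,60,180),(30,170,255)),("red",(0,200,120),(3,255,255)),("yel",(27,200,150),(33,255,255)),("pink",(140,40,150),(175,255,255))):
        m=cv2.inRange(h,lo,hi)
        for k in cv2.findContours(m,0,2)[0]:
            if cv2.contourArea(k)>80:
                (u,v),s,a=cv2.minAreaRect(k);print(nm,round(u),round(v),np.round(s),np.round(ray(c,[[u,v]],.012)[0,:2],3))
c=dict(np.load("pics/top0.npz"))
print("stall",ray(c,[[204,164],[209,164],[337,160],[342,160],[204,111],[339,107],[207,115],[335,111]],.022).round(3))
print("jig,cup tops",ray(c,[[246,241]],.07).round(3),ray(c,[[305,238]],.065).round(3))
E
```

```text
top [(553, 113, 29, 57, -26), (439, 56, 38, 38, 46), (546, -1, 57, 28, 45), (343, -63, 54, 26, 64), (559, -153, 56, 30, 66)]
orange 500 286 [60.  5.] [ 0.347 -0.554]
orange 445 247 [27. 21.] [ 0.438 -0.428]
orange 439 246 [27. 35.] [ 0.438 -0.415]
orange 304 238 [29. 28.] [ 0.454 -0.088]
wood 504 142 [18. 17.] [ 0.703 -0.587]
wood 271 134 [ 55. 138.] [ 0.718 -0.004]
wood 387 80 [34. 38.] [ 0.866 -0.3  ]
wood 155 65 [22.  9.] [0.904 0.302]
wood 314 32 [25. 39.] [ 0.998 -0.114]
wood 6 31 [ 7. 24.] [0.997 0.705]
wood 551 24 [48. 16.] [ 1.024 -0.73 ]
wood 476 22 [45. 35.] [ 1.028 -0.537]
wood 441 22 [47. 32.] [ 1.028 -0.446]
wood 422 22 [45.  8.] [ 1.028 -0.395]
wood 401 22 [46. 29.] [ 1.028 -0.342]
wood 310 9 [18. 29.] [ 1.065 -0.101]
wood 234 22 [45. 37.] [1.026 0.1  ]
wood 207 22 [ 9. 44.] [1.027 0.171]
wood 152 22 [44. 38.] [1.026 0.317]
wood 116 22 [30. 45.] [1.025 0.413]
wood 97 22 [ 8. 44.] [1.025 0.463]
wood 78 22 [43. 28.] [1.026 0.514]
red 182 196 [21. 11.] [0.555 0.215]
yel 198 241 [12. 23.] [0.444 0.17 ]
pink 293 284 [23. 13.] [ 0.343 -0.063]
scene [(557, 113, 31, 62, -25), (
[... 815 characters left out ...]
 105 [74. 23.] [0.161 0.866]
wood 555 80 [32. 13.] [0.038 0.956]
wood 501 84 [44. 10.] [0.043 0.753]
wood 510 67 [19. 15.] [-0.047  0.829]
wood 510 53 [28.  5.] [-0.127  0.862]
wood 201 36 [32.  7.] [-0.36  -0.218]
wood 220 34 [35. 27.] [-0.36  -0.148]
wood 299 23 [ 7. 43.] [-0.391  0.145]
wood 412 22 [ 44. 205.] [-0.351  0.565]
red 383 228 [23. 11.] [0.561 0.215]
yel 355 196 [17. 12.] [0.45  0.169]
pink 263 176 [22. 10.] [ 0.35  -0.063]
stall [[ 0.636  0.162  0.022]
 [ 0.636  0.15   0.022]
 [ 0.649 -0.169  0.022]
 [ 0.65  -0.181  0.022]
 [ 0.775  0.167  0.022]
 [ 0.788 -0.175  0.022]
 [ 0.764  0.159  0.022]
 [ 0.777 -0.165  0.022]]
jig,cup tops [[0.44  0.049 0.07 ]] [[ 0.449 -0.088  0.065]]
```

```bash
python3 -m creep '{"translation":[[0,0,0],[-0.427,-0.483,0],[-0.427,-0.483,0],[-0.427,-0.483,0],[-0.427,-0.483,0]],"turn":[[0,0,-0.0555],[0,0,0],[0,0,0],[0,0,0],[0,0,0]],"grip":[0.1,0.1,0.1,0.1,0.1]}' 20
python3 -m creep '{"translation":[[-0.427,-0.483,0],[-0.427,-0.483,0],[-0.427,-0.483,0],[-0.427,-0.483,0],[-0.427,-0.483,0]],"turn":[[0,0,0],[0,0,0],[0,0,0],[0,0,0],[0,0,0]],"grip":[0.1,0.1,0.1,0.1,0.1]}'
python3 -m creep '{"translation":[[-0.427,-0.483,0],[0,0,0],[0,0,0]],"turn":[[0,0,0],[0,0,0],[0,0,0]],"grip":[0.1,0.1,0.1]}'
```

```text
time_s: 0.72
tool_pos: [0.3666, 0.4032, 0.1856]
tool_rot: [-180.0, -0.0, 165.1]
force: [0.7, -0.5, 0.5]
grip_width: 0.0451
grasp_force: 0.0
time_s: 1.35
tool_pos: [0.4817, 0.1726, 0.1857]
tool_rot: [-180.0, -0.0, 165.1]
force: [1.3, -0.3, 0.2]
grip_width: 0.0092
grasp_force: 0.0
time_s: 1.72
tool_pos: [0.504, 0.1287, 0.1856]
tool_rot: [180.0, -0.1, 165.1]
force: [0.1, 0.7, -0.1]
grip_width: 0.0087
grasp_force: 0.0
```

```bash
python3 -m creep '{"translation":[[0,0,0.6],[0,0,0.6],[0,0,0.6],[0,0,0.3],[0,0,0.14]],"turn":[[0,0,0],[0,0,0],[0,0,0],[0,0,0],[0,0,0]],"grip":[0.1,0.1,0.1,0.1,0.1]}'
python3 - <<'E'
from cell import env
import cv2
c=env.read_camera("scene");cv2.imwrite("pics/s1.png",cv2.resize(c["frame"][140:320,200:440,::-1],None,fx=3,fy=3))
E
```

```text
time_s: 2.35
tool_pos: [0.5026, 0.1296, 0.0051]
tool_rot: [-179.9, -0.2, 165.2]
force: [0.0, 0.3, 0.4]
grip_width: 0.009
grasp_force: 0.0
```

View pics/s1.png

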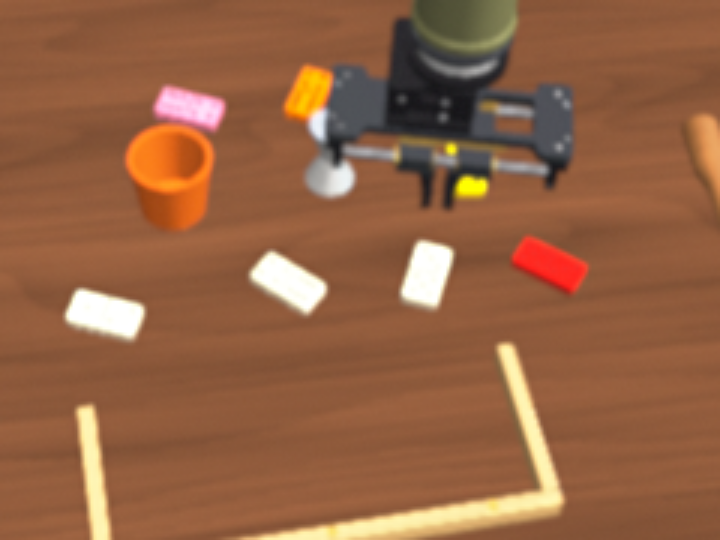

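The fingers, at (425–450,205) in the crop, are down behind the left domino at (427,273). The way to the stall is clear.

```bash
for i in 1; do python3 -m creep '{"translation":[[-0.15,0,0],[-0.15,0,0],[-0.15,0,0],[-0.15,0,0],[-0.15,0,0]],"turn":[[0,0,0],[0,0,0],[0,0,0],[0,0,0],[0,0,0]],"grip":[0.1,0.1,0.1,0.1,0.1]}'; done
python3 -m creep '{"translation":[[-0.15,0,0],[-0.15,0,0],[-0.15,0,0],[-0.15,0,0],[0,0,0]],"turn":[[0,0,0],[0,0,0],[0,0,0],[0,0,0],[0,0,0]],"grip":[0.1,0.1,0.1,0.1,0.1]}'
python3 - <<'E'
from cell import env
from h import *
for n in("scene","top"): print(n,dominoes(env.read_camera(n)))
E
```

```text
time_s: 3.02
tool_pos: [0.5634, 0.1124, 0.0069]
tool_rot: [180.0, 0.0, 165.1]
force: [0.3, -0.4, -0.9]
grip_width: 0.0086
grasp_force: 0.0
time_s: 3.65
tool_pos: [0.6097, 0.0998, 0.0068]
tool_rot: [-180.0, 0.0, 165.0]
force: [-0.6, 0.4, 0.6]
grip_width: 0.0089
grasp_force: 0.0
scene [(566, 117, 18, 47, -15), (387, 62, 40, 39, 83), (550, -1, 59, 34, 45), (348, -62, 53, 23, 67), (563, -153, 59, 33, 66)]
top [(439, 56, 37, 38, -44), (546, -1, 57, 28, 45), (343, -63, 52, 26, 64), (559, -153, 56, 30, 65)]
```

```bash
python3 - <<'E'
from cell import env
import cv2
c=env.read_camera("scene");cv2.imwrite("pics/s2.png",cv2.resize(c["frame"][140:320,200:440,::-1],None,fx=3,fy=3))
E
```

```text
(no output)
```

View pics/s2.png

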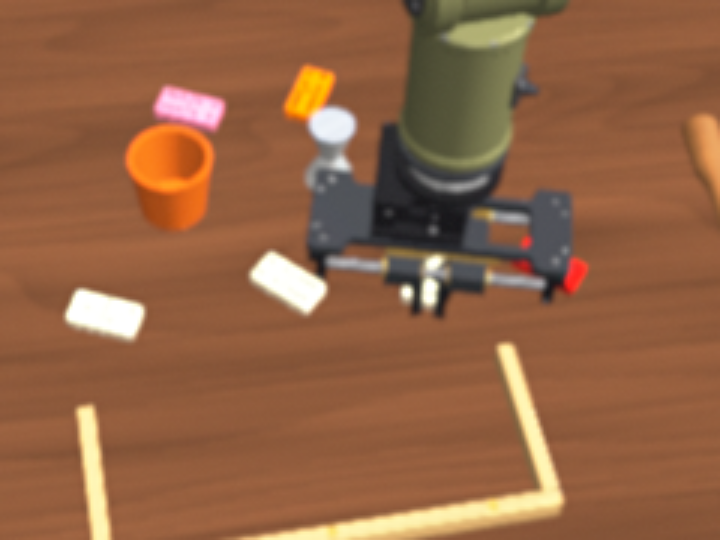

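The fingers, at (415–440,310) in the crop, are now past the domino and it has not moved. They seem to have passed over it, so I'll check the true tip height with depth.

```bash
python3 - <<'E'
from cell import env
from h import *
c=env.read_camera("scene");Z=c["z_map"]
R=cv2.Rodrigues(np.array(c["rvec"]))[0];C=-R.T@np.array(c["tvec"]).ravel()
v,u=np.mgrid[225:255,325:360];p=np.c_[u.ravel(),v.ravel()]
n=cv2.undistortPoints(p.astype(float).reshape(-1,1,2),c["K"],c["D"]).reshape(-1,2)
P=C+(np.c_[n,np.ones(len(n))]*Z[225:255,325:360].reshape(-1,1))@R
P=P.reshape(30,35,3)
f=c["frame"][225:255,325:360].max(2)
for r in range(14,24): print(r+225,[(325+k,*(1000*P[r,k]).round().astype(int)) for k in range(10,26,2) if f[r,k]<60])
print("table z",np.median(P[25:,:,2]))
print(env.get_obs()["tool_pos"])
E
```

```text
239 [(339, np.int64(616), np.int64(90), np.int64(65)), (347, np.int64(619), np.int64(108), np.int64(65))]
240 [(339, np.int64(615), np.int64(90), np.int64(59)), (347, np.int64(620), np.int64(108), np.int64(63))]
241 [(339, np.int64(617), np.int64(90), np.int64(57)), (347, np.int64(623), np.int64(107), np.int64(64))]
242 [(339, np.int64(616), np.int64(91), np.int64(52)), (347, np.int64(622), np.int64(108), np.int64(57))]
243 [(339, np.int64(619), np.int64(90), np.int64(53))]
244 []
245 []
246 []
247 []
248 []
table z -0.0008180692735473283
[0.60828182 0.10063133 0.00667019]
```

```bash
python3 - <<'E'
from cell import env
from h import *
c=env.read_camera("scene");Z=c["z_map"]
R=cv2.Rodrigues(np.array(c["rvec"]))[0];C=-R.T@np.array(c["tvec"]).ravel()
for col in (335,339,343,347):
  for r in range(232,266,2):
    n=cv2.undistortPoints(np.array([[[col,r]]],float),c["K"],c["D"]).reshape(2)
    P=C+(np.r_[n,1]*Z[r,col])@R
    print(col,r,(1000*P).round().astype(int).tolist(),c["frame"][r,col].tolist())
for q in ([.615,.1,.007],[.615,.1,.05],[.56,.113,.012]): print(cv2.projectPoints(np.array([q]),c["rvec"],c["tvec"],c["K"],c["D"])[0].ravel())
im=c["frame"][200:275,300:400,::-1];cv2.imwrite("pics/s3.png",cv2.resize(im,None,fx=8,fy=8,interpolation=0))
E
```

```text
335 232 [640, 71, 129] [41, 44, 47]
335 234 [642, 71, 123] [105, 102, 87]
335 236 [569, 93, 10] [255, 255, 251]
335 238 [572, 93, 6] [255, 255, 244]
335 240 [575, 93, 1] [174, 153, 128]
335 242 [581, 92, 1] [137, 93, 65]
335 244 [585, 91, -1] [143, 90, 59]
335 246 [592, 90, 1] [151, 94, 63]
335 248 [598, 89, 0] [151, 95, 63]
335 250 [602, 88, -2] [150, 95, 63]
335 252 [607, 87, -2] [143, 91, 61]
335 254 [618, 84, 5] [139, 88, 59]
335 256 [620, 84, 0] [137, 87, 58]
335 258 [623, 84, -4] [139, 88, 58]
335 260 [630, 83, -2] [140, 88, 57]
335 262 [638, 81, 2] [137, 88, 58]
335 264 [642, 80, -1] [149, 95, 62]
339 232 [643, 79, 131] [67, 61, 53]
339 234 [639, 81, 118] [42, 42, 42]
339 236 [616, 89, 76] [43, 42, 41]
339 238 [615, 89, 68] [55, 54, 49]
339 240 [615, 90, 59] [57, 55, 51]
339 242 [615, 91, 51] [51, 46, 43]
339 244 [616, 91, 43] [86, 58, 44]
339 246 [594, 99, 2] [147, 92, 61]
339 248 [597, 99, -2] [148, 94, 62]
339 250 [602, 98, -4] [148, 93, 62]
339 252 [611, 96, 1] [140, 88, 59]
339 254 [617, 95, 2] [141, 89, 58]
339 256 [622, 94, 1] [137, 86, 58]
339 258 [625, 93, -3] [142, 9
[... 753 characters left out ...]
32 [642, 97, 126] [118, 114, 113]
347 234 [619, 106, 86] [60, 55, 49]
347 236 [619, 107, 78] [43, 43, 41]
347 238 [621, 107, 72] [28, 28, 31]
347 240 [619, 108, 61] [31, 26, 28]
347 242 [623, 107, 59] [54, 38, 33]
347 244 [622, 109, 49] [68, 45, 37]
347 246 [595, 119, -1] [120, 76, 52]
347 248 [603, 117, 2] [146, 92, 61]
347 250 [605, 117, -3] [144, 91, 61]
347 252 [614, 115, 2] [141, 89, 59]
347 254 [618, 115, -1] [141, 89, 60]
347 256 [626, 112, 3] [139, 88, 58]
347 258 [629, 112, -1] [143, 90, 59]
347 260 [635, 111, -1] [138, 87, 58]
347 262 [639, 110, -3] [148, 92, 62]
347 264 [644, 109, -3] [148, 93, 61]
[341.18759552 251.86607261]
[342.7831001  241.69987114]
[342.22225926 231.65419137]
```

View pics/s3.png

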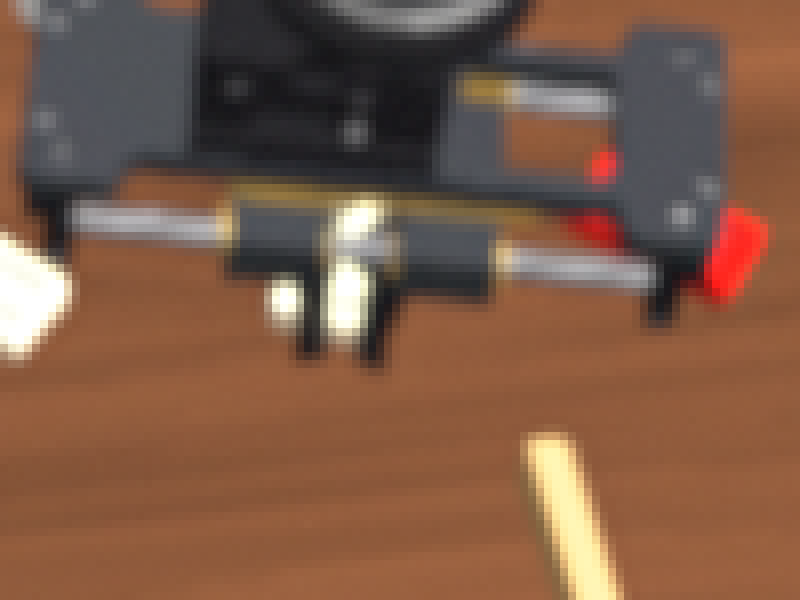

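Depth puts the fingertips (crop (310,355) and (370,360)) at z≈0.04 while the state reads 0.007. The tool height reading is about 3 cm low, so nothing has been touched. I'll go back behind the domino and feel down for the top.

```bash
python3 -m creep '{"translation":[[0.45,0,0],[0.45,0,0],[0.45,0,0],[0,0,0.125],[0,0,0.125]],"turn":[[0,0,0],[0,0,0],[0,0,0],[0,0,0],[0,0,0]],"grip":[0.1,0.1,0.1,0.1,0.1]}'
python3 -m creep '{"translation":[[0,0,0.02],[0,0,0.02],[0,0,0]],"turn":[[0,0,0],[0,0,0],[0,0,0]],"grip":[0.1,0.1,0.1]}'
python3 - <<'E'
from cell import env
from h import *
c=env.read_camera("scene");Z=c["z_map"];print(env.get_obs()["tool_pos"],env.get_obs()["force"])
R=cv2.Rodrigues(np.array(c["rvec"]))[0];C=-R.T@np.array(c["tvec"]).ravel()
for r in range(185,235):
  for col in range(330,356):
    if c["frame"][r,col].max()<75:
      n=cv2.undistortPoints(np.array([[[col,r]]],float),c["K"],c["D"]).reshape(2)
      P=C+(np.r_[n,1]*Z[r,col])@R
      if P[2]<.055: print(col,r,(1000*P).round().astype(int).tolist())
E
```

```text
time_s: 4.53
tool_pos: [0.5053, 0.1283, -0.0133]
tool_rot: [180.0, 0.1, 165.1]
force: [0.4, -0.2, 0.2]
grip_width: 0.0089
grasp_force: 0.0
time_s: 4.9
tool_pos: [0.5049, 0.1279, -0.0165]
tool_rot: [-180.0, 0.0, 165.0]
force: [-0.2, 0.7, 0.1]
grip_width: 0.0088
grasp_force: 0.0
[ 0.50482106  0.12800202 -0.01641001] [-0.50156514  0.20668116 -0.21268226]
338 204 [463, 122, -1]
339 206 [510, 111, 52]
340 206 [512, 113, 54]
341 206 [511, 116, 52]
340 207 [512, 114, 50]
341 207 [512, 116, 49]
342 207 [512, 119, 49]
348 207 [518, 132, 54]
349 207 [516, 135, 50]
340 208 [515, 113, 50]
341 208 [510, 117, 43]
342 208 [514, 118, 47]
347 208 [515, 131, 47]
348 208 [516, 133, 47]
349 208 [515, 136, 46]
350 208 [520, 137, 52]
340 209 [514, 114, 44]
341 209 [513, 116, 43]
347 209 [515, 131, 43]
348 209 [514, 134, 40]
349 209 [515, 137, 41]
340 210 [515, 114, 41]
341 210 [512, 117, 38]
347 210 [515, 132, 39]
348 210 [518, 133, 42]
349 210 [516, 136, 40]
340 211 [513, 115, 35]
341 211 [514, 117, 35]
347 211 [516, 132, 36]
348 211 [516, 134, 36]
340 212 [513, 115, 31]
341 212 [512, 118, 28]
347 212 [513, 133, 28]
348 212 [515, 135, 29]
340 213 [513, 115, 26]
341 213 [510, 119, 21]
347 213 [514, 133, 25]
348 213 [517, 135, 28]
340 214 [515, 115, 25]
347 214 [516, 133, 24]
348 214 [521, 134, 29]
```

```bash
python3 -m creep '{"translation":[[0,0,0.08],[0,0,0.04],[0,0,0.02],[0,0,0]],"turn":[[0,0,0],[0,0,0],[0,0,0],[0,0,0]],"grip":[0.1,0.1,0.1,0.1]}'
python3 -m creep '{"translation":[[0,0,0.02],[0,0,0.02],[0,0,0]],"turn":[[0,0,0],[0,0,0],[0,0,0]],"grip":[0.1,0.1,0.1]}'
python3 - <<'E'
from cell import env
from h import *
c=env.read_camera("scene");Z=c["z_map"];print(env.get_obs()["tool_pos"],env.get_obs()["force"])
R=cv2.Rodrigues(np.array(c["rvec"]))[0];C=-R.T@np.array(c["tvec"]).ravel()
for r in range(210,225):
  for col in (340,341,347,348):
      n=cv2.undistortPoints(np.array([[[col,r]]],float),c["K"],c["D"]).reshape(2)
      P=C+(np.r_[n,1]*Z[r,col])@R
      print(col,r,(1000*P).round().astype(int).tolist(),c["frame"][r,col].tolist(),end=";")
  print()
E
```

```text
time_s: 5.45
tool_pos: [0.5043, 0.1282, -0.0278]
tool_rot: [-180.0, -0.0, 165.1]
force: [-0.3, -0.5, 0.5]
grip_width: 0.0088
grasp_force: 0.0
time_s: 5.82
tool_pos: [0.5043, 0.1282, -0.031]
tool_rot: [-180.0, -0.0, 165.1]
force: [-0.1, 0.6, 0.1]
grip_width: 0.0087
grasp_force: 0.0
[ 0.50441911  0.12818991 -0.03086092] [-0.17760286 -0.61210747 -0.10550621]
340 210 [512, 115, 38] [29, 27, 31];341 210 [508, 118, 32] [47, 39, 38];347 210 [515, 132, 38] [60, 45, 39];348 210 [516, 134, 39] [31, 31, 34];
340 211 [512, 115, 33] [31, 28, 32];341 211 [512, 118, 33] [53, 42, 39];347 211 [517, 132, 37] [53, 41, 38];348 211 [516, 134, 36] [29, 29, 32];
340 212 [512, 115, 29] [35, 31, 32];341 212 [513, 118, 30] [56, 43, 40];347 212 [516, 132, 32] [44, 38, 37];348 212 [517, 134, 33] [30, 30, 34];
340 213 [512, 116, 25] [39, 32, 33];341 213 [511, 119, 24] [59, 44, 41];347 213 [512, 134, 23] [38, 34, 36];348 213 [518, 135, 29] [32, 29, 31];
340 214 [513, 116, 22] [40, 34, 35];341 214 [510, 119, 18] [64, 47, 42];347 214 [514, 134, 21] [37, 35, 36];348 214 [518, 135, 25] [43, 34, 33];
340 215 [512, 116
[... 784 characters left out ...]
160];347 220 [515, 136, -4] [129, 83, 58];348 220 [517, 138, 0] [127, 80, 53];
340 221 [524, 115, 8] [255, 255, 240];341 221 [527, 117, 11] [255, 255, 237];347 221 [520, 134, -1] [184, 152, 121];348 221 [520, 137, -1] [159, 121, 91];
340 222 [527, 114, 8] [255, 255, 252];341 222 [529, 116, 11] [255, 255, 243];347 222 [531, 131, 10] [254, 250, 219];348 222 [525, 136, 2] [237, 224, 181];
340 223 [533, 113, 12] [255, 255, 253];341 223 [532, 116, 10] [254, 254, 244];347 223 [535, 130, 12] [255, 255, 255];348 223 [536, 133, 12] [255, 255, 253];
340 224 [534, 113, 9] [255, 255, 255];341 224 [538, 114, 14] [255, 255, 252];347 224 [536, 130, 9] [255, 255, 255];348 224 [538, 132, 10] [255, 255, 255];
```

The tips are now about 5 mm above the top, an offset of +36 mm on the reading. Pushing the left domino.

```bash
python3 -m creep '{"translation":[[-0.15,0,0],[-0.15,0,0],[-0.15,0,0],[-0.15,0,0],[-0.15,0,0]],"turn":[[0,0,0],[0,0,0],[0,0,0],[0,0,0],[0,0,0]],"grip":[0.1,0.1,0.1,0.1,0.1]}'
python3 -m creep '{"translation":[[-0.15,0,0],[-0.15,0,0],[-0.15,0,0],[0,0,0]],"turn":[[0,0,0],[0,0,0],[0,0,0],[0,0,0]],"grip":[0.1,0.1,0.1,0.1]}'
python3 - <<'E'
from cell import env
from h import *
for n in("scene","top"):
    c=env.read_camera(n);print(n,dominoes(c))
    if n=="scene":cv2.imwrite("pics/s4.png",cv2.resize(c["frame"][140:320,200:440,::-1],None,fx=3,fy=3))
E
```

```text
time_s: 6.5
tool_pos: [0.5633, 0.1125, -0.0309]
tool_rot: [-180.0, -0.0, 165.1]
force: [-1.3, 0.7, 0.6]
grip_width: 0.0087
grasp_force: 0.3
time_s: 7.0
tool_pos: [0.5983, 0.1028, -0.0308]
tool_rot: [-180.0, 0.1, 165.0]
force: [-0.8, -0.3, 0.2]
grip_width: 0.0085
grasp_force: 0.0
scene [(642, 95, 30, 62, -15), (387, 62, 40, 39, 83), (441, 57, 26, 41, -10), (551, -1, 59, 32, 44), (347, -62, 54, 22, 64), (563, -153, 59, 33, 66)]
top [(439, 56, 37, 38, -44), (546, -1, 57, 28, 45), (343, -63, 52, 26, 64), (559, -153, 56, 30, 66)]
```

View pics/s4.png

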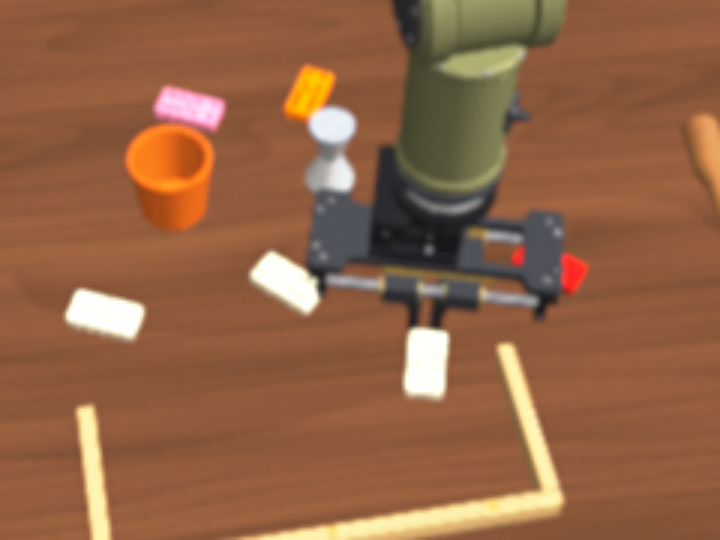

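The left domino is flush at −15° at (427,362) in the crop, heading into the stall. I'll finish it and move to the middle one.

```bash
python3 -m creep '{"translation":[[-0.15,0,0],[-0.15,0,0],[-0.15,0,0],[-0.15,0,0],[-0.15,0,0]],"turn":[[0,0,0],[0,0,0],[0,0,0],[0,0,0],[0,0,0]],"grip":[0.1,0.1,0.1,0.1,0.1]}'
python3 -m creep '{"translation":[[-0.15,0,0],[0,0,0],[0.3,0,0],[0,0,-0.4],[0,0,-0.4]],"turn":[[0,0,0],[0,0,0],[0,0,0],[0,0,0],[0,0,0]],"grip":[0.1,0.1,0.1,0.1,0.1]}'
python3 -m creep '{"translation":[[0,0,0],[0,0,0],[0,0,0]],"turn":[[0,0,-0.0417],[0,0,-0.0417],[0,0,0]],"grip":[0.1,0.1,0.1]}'
python3 -m creep '{"translation":[[0.47,-0.28,0],[0.47,-0.28,0],[0.47,-0.28,0],[0.47,-0.28,0],[0,0,0]],"turn":[[0,0,0],[0,0,0],[0,0,0],[0,0,0],[0,0,0]],"grip":[0.1,0.1,0.1,0.1,0.1]}'
python3 - <<'E'
from cell import env
from h import *
for n in("scene","top"):
    c=env.read_camera(n);print(n,dominoes(c))
E
```

```text
time_s: 7.72
tool_pos: [0.656, 0.0878, -0.0309]
tool_rot: [180.0, 0.0, 165.1]
force: [0.0, 0.5, 0.4]
grip_width: 0.0089
grasp_force: 0.3
time_s: 8.35
tool_pos: [0.6425, 0.0914, 0.0335]
tool_rot: [-180.0, -0.1, 165.1]
force: [0.6, 0.5, 0.4]
grip_width: 0.0085
grasp_force: 0.0
time_s: 8.72
tool_pos: [0.6433, 0.0913, 0.0333]
tool_rot: [180.0, -0.0, -180.0]
force: [-0.2, -0.3, -0.4]
grip_width: 0.009
grasp_force: 0.0
time_s: 9.35
tool_pos: [0.4903, -0.0005, 0.0327]
tool_rot: [180.0, -0.1, 179.8]
force: [-0.2, 0.2, 0.1]
grip_width: 0.009
grasp_force: 0.0
scene [(711, 77, 30, 62, -16), (445, 57, 27, 49, -23), (551, -1, 59, 33, 45), (563, -153, 59, 33, 66)]
top [(707, 77, 29, 57, -14), (342, -67, 45, 26, 64), (559, -153, 56, 30, 66)]
```

```bash
python3 -m creep '{"translation":[[0,0,0.4],[0,0,0.3],[0,0,0.08],[0,0,0]],"turn":[[0,0,0],[0,0,0],[0,0,0],[0,0,0]],"grip":[0.1,0.1,0.1,0.1]}'
for i in 1; do python3 -m creep '{"translation":[[-0.15,0,0],[-0.15,0,0],[-0.15,0,0],[-0.15,0,0],[-0.15,0,0]],"turn":[[0,0,0],[0,0,0],[0,0,0],[0,0,0],[0,0,0]],"grip":[0.1,0.1,0.1,0.1,0.1]}'; done
python3 -m creep '{"translation":[[-0.15,0,0],[-0.15,0,0],[-0.15,0,0],[-0.15,0,0],[0,0,0]],"turn":[[0,0,0],[0,0,0],[0,0,0],[0,0,0],[0,0,0]],"grip":[0.1,0.1,0.1,0.1,0.1]}'
python3 - <<'E'
from cell import env
from h import *
for n in("scene","top"):
    c=env.read_camera(n);print(n,dominoes(c))
E
```

```text
time_s: 9.95
tool_pos: [0.4939, 0.0017, -0.0292]
tool_rot: [-180.0, -0.0, -179.9]
force: [-0.4, -0.4, 0.0]
grip_width: 0.0087
grasp_force: 0.0
time_s: 10.58
tool_pos: [0.5542, 0.0014, -0.0292]
tool_rot: [180.0, 0.0, -179.9]
force: [0.2, -0.1, -0.8]
grip_width: 0.0087
grasp_force: 0.1
time_s: 11.2
tool_pos: [0.6024, 0.0014, -0.0292]
tool_rot: [-180.0, 0.0, -179.9]
force: [-0.2, -0.7, 0.1]
grip_width: 0.0088
grasp_force: 0.0
scene [(711, 76, 30, 62, -16), (632, 9, 35, 58, -90), (347, -62, 54, 22, 64), (563, -153, 59, 33, 66)]
top [(343, -63, 52, 26, 64), (559, -153, 56, 30, 66)]
```

```bash
python3 -m creep '{"translation":[[-0.15,0,0],[-0.15,0,0],[-0.15,0,0],[-0.15,0,0],[-0.15,0,0]],"turn":[[0,0,0],[0,0,0],[0,0,0],[0,0,0],[0,0,0]],"grip":[0.1,0.1,0.1,0.1,0.1]}'
python3 -m creep '{"translation":[[-0.15,0,0],[-0.07,0,0],[0.3,0,0],[0,0,-0.4],[0,0,-0.4]],"turn":[[0,0,0],[0,0,0],[0,0,0],[0,0,0],[0,0,0]],"grip":[0.1,0.1,0.1,0.1,0.1]}'
python3 -m creep '{"translation":[[0,0,0],[0,0,0],[0,0,0]],"turn":[[0,0,-0.0459],[0,0,-0.0459],[0,0,0]],"grip":[0.1,0.1,0.1]}'
python3 -m creep '{"translation":[[0.468,-0.302,0],[0.468,-0.302,0],[0.468,-0.302,0],[0.468,-0.302,0],[0.468,-0.302,0]],"turn":[[0,0,0],[0,0,0],[0,0,0],[0,0,0],[0,0,0]],"grip":[0.1,0.1,0.1,0.1,0.1]}'
python3 -m creep '{"translation":[[0,0,0]],"turn":[[0,0,0]],"grip":[0.1]}'
python3 - <<'E'
from cell import env
from h import *
for n in("scene","top"):
    c=env.read_camera(n);print(n,dominoes(c))
E
```

```text
time_s: 11.92
tool_pos: [0.6622, 0.0015, -0.0293]
tool_rot: [180.0, 0.0, -179.9]
force: [-0.4, -0.1, 0.5]
grip_width: 0.0092
grasp_force: 0.2
time_s: 12.55
tool_pos: [0.6543, 0.0015, 0.0351]
tool_rot: [180.0, -0.1, -179.9]
force: [1.0, 0.2, -0.0]
grip_width: 0.0088
grasp_force: 0.0
time_s: 12.92
tool_pos: [0.655, 0.0015, 0.0349]
tool_rot: [180.0, 0.0, -163.5]
force: [-0.6, -0.6, 0.1]
grip_width: 0.0087
grasp_force: 0.0
time_s: 13.55
tool_pos: [0.5091, -0.1688, 0.0348]
tool_rot: [-180.0, 0.0, -163.6]
force: [0.5, -0.5, 1.1]
grip_width: 0.0086
grasp_force: 0.0
time_s: 13.68
tool_pos: [0.5074, -0.1716, 0.0348]
tool_rot: [-180.0, -0.1, -163.9]
force: [0.2, -0.8, -0.1]
grip_width: 0.0089
grasp_force: 0.0
scene [(711, 76, 30, 62, -16), (387, 62, 40, 39, 83), (446, 57, 27, 46, -21), (709, 9, 34, 58, -90), (563, -153, 59, 33, 66)]
top [(707, 77, 29, 57, -14), (439, 56, 37, 38, -44), (706, 10, 26, 53, -90), (344, -62, 49, 26, 64)]
```

```bash
python3 -m creep '{"translation":[[0,0,0.4],[0,0,0.3],[0,0,0.1],[0,0,0]],"turn":[[0,0,0],[0,0,0],[0,0,0],[0,0,0]],"grip":[0.1,0.1,0.1,0.1]}'
for i in 1; do python3 -m creep '{"translation":[[-0.15,0,0],[-0.15,0,0],[-0.15,0,0],[-0.15,0,0],[-0.15,0,0]],"turn":[[0,0,0],[0,0,0],[0,0,0],[0,0,0],[0,0,0]],"grip":[0.1,0.1,0.1,0.1,0.1]}'; done
python3 -m creep '{"translation":[[-0.15,0,0],[-0.15,0,0],[0,0,0]],"turn":[[0,0,0],[0,0,0],[0,0,0]],"grip":[0.1,0.1,0.1]}'
python3 - <<'E'
from cell import env
from h import *
for n in("scene","top"):
    c=env.read_camera(n);print(n,dominoes(c))
E
```

```text
time_s: 14.28
tool_pos: [0.5104, -0.167, -0.0295]
tool_rot: [180.0, -0.0, -163.3]
force: [-0.3, -0.2, 0.1]
grip_width: 0.0087
grasp_force: 0.0
time_s: 14.9
tool_pos: [0.5685, -0.1503, -0.0292]
tool_rot: [-180.0, 0.0, -163.4]
force: [-0.4, -0.3, 0.4]
grip_width: 0.0087
grasp_force: 0.1
time_s: 15.28
tool_pos: [0.5917, -0.143, -0.0293]
tool_rot: [-180.0, 0.0, -163.3]
force: [-0.4, 0.4, 0.0]
grip_width: 0.009
grasp_force: 0.0
scene [(711, 76, 30, 62, -16), (387, 62, 38, 41, -45), (446, 57, 27, 46, -23), (709, 9, 34, 58, -89), (617, -119, 37, 59, -66)]
top [(707, 77, 29, 57, -14), (439, 56, 37, 38, -44), (706, 10, 26, 53, -90)]
```

Left and middle dominoes are in. The right one has over-rotated, with its centre about 16 mm off the pusher's middle. I'll back off, square up, widen the fingers and push straight.

```bash
python3 -m creep '{"translation":[[0.35,0,0],[0,0,0],[0,0,0],[0,0.2,0],[0,0.2,0]],"turn":[[0,0,0],[0,0,0.041],[0,0,0.041],[0,0,0],[0,0,0]],"grip":[0.1,0.1,0.3,0.3,0.3]}'
python3 -m creep '{"translation":[[0,0,0],[0,0,0]],"turn":[[0,0,0],[0,0,0]],"grip":[0.3,0.3]}'
python3 - <<'E'
from cell import env
from h import *
for n in("scene","top"):
    c=env.read_camera(n);print(n,dominoes(c))
    if n=="scene":cv2.imwrite("pics/s5.png",cv2.resize(c["frame"][140:340,200:440,::-1],None,fx=3,fy=3))
E
```

```text
time_s: 16.0
tool_pos: [0.5624, -0.1181, -0.0293]
tool_rot: [180.0, -0.0, -178.0]
force: [-0.4, 0.6, -0.1]
grip_width: 0.0245
grasp_force: 0.0
time_s: 16.25
tool_pos: [0.5627, -0.1196, -0.0292]
tool_rot: [-180.0, 0.0, -178.1]
force: [0.9, -0.1, -0.7]
grip_width: 0.026
grasp_force: 0.0
scene [(711, 76, 30, 62, -16), (387, 62, 38, 41, -45), (446, 57, 27, 46, -23), (709, 9, 34, 57, -90), (616, -119, 36, 59, -64)]
top [(707, 77, 29, 57, -15), (439, 56, 37, 38, -44), (706, 10, 26, 53, -90)]
```

View pics/s5.png

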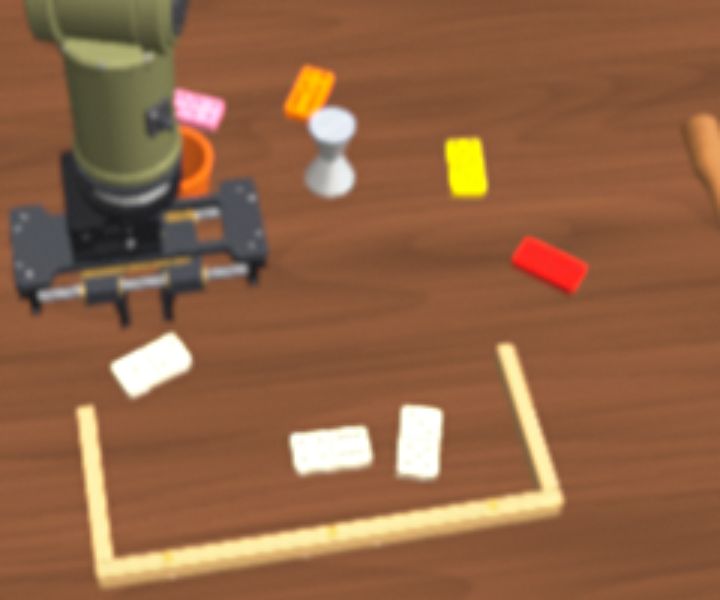

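The crop shows two dominoes in the stall at (332,450) and (420,442). The third is at (151,365), just ahead of the fingers at (125,320) and (168,312).

```bash
python3 -m creep '{"translation":[[0,0.06,0],[-0.15,0,0],[-0.15,0,0],[-0.15,0,0],[-0.15,0,0]],"turn":[[0,0,0],[0,0,0],[0,0,0],[0,0,0],[0,0,0]],"grip":[0.3,0.3,0.3,0.3,0.3]}'
python3 -m creep '{"translation":[[-0.15,0,0],[0,0,0]],"turn":[[0,0,0],[0,0,0]],"grip":[0.3,0.3]}'
python3 - <<'E'
from cell import env
from h import *
print(dominoes(env.read_camera("scene")))
E
```

```text
time_s: 16.98
tool_pos: [0.6115, -0.1135, -0.0293]
tool_rot: [-180.0, -0.0, -178.1]
force: [-1.1, -0.1, 0.2]
grip_width: 0.0262
grasp_force: 0.3
time_s: 17.23
tool_pos: [0.6237, -0.1128, -0.0293]
tool_rot: [-180.0, 0.0, -178.1]
force: [0.1, 0.4, -0.2]
grip_width: 0.0262
grasp_force: 0.0
[(711, 77, 30, 62, -16), (387, 62, 38, 41, -45), (446, 57, 27, 46, -23), (709, 9, 34, 58, -90), (654, -125, 35, 58, -85)]
```

```bash
python3 -m creep '{"translation":[[-0.15,0,0],[-0.15,0,0],[-0.15,0,0],[-0.15,0,0],[-0.11,0,0]],"turn":[[0,0,0],[0,0,0],[0,0,0],[0,0,0],[0,0,0]],"grip":[0.3,0.3,0.3,0.3,0.3]}'
python3 -m creep '{"translation":[[0,0,0],[0.4,0,0],[0,0,-0.6],[0.6,0,-0.4],[0.6,0,0]],"turn":[[0,0,0],[0,0,0],[0,0,0],[0,0,0],[0,0,0]],"grip":[0.3,0.3,0.3,0.3,0.3]}'
python3 -m creep '{"translation":[[0,0,-0.5],[0,0,0],[0,0,0]],"turn":[[0,0,0],[0,0,0],[0,0,0]],"grip":[0.3,0.3,0.3]}'
python3 - <<'E'
from cell import env
from h import *
for n in("scene","top"):
    c=env.read_camera(n);print(n,dominoes(c))
    if n=="scene":cv2.imwrite("pics/s6.png",c["frame"][...,::-1])
E
```

```text
time_s: 17.9
tool_pos: [0.6802, -0.111, -0.0293]
tool_rot: [180.0, 0.0, -178.1]
force: [-0.9, 0.1, 0.5]
grip_width: 0.0261
grasp_force: 0.3
time_s: 18.52
tool_pos: [0.5525, -0.1161, 0.0538]
tool_rot: [-180.0, 0.3, -178.2]
force: [-0.5, -1.2, 0.7]
grip_width: 0.0261
grasp_force: 0.0
time_s: 18.9
tool_pos: [0.5515, -0.1152, 0.091]
tool_rot: [180.0, 0.0, -178.1]
force: [1.2, 0.6, -0.3]
grip_width: 0.0258
grasp_force: 0.0
scene [(711, 77, 30, 62, -16), (387, 62, 38, 41, -45), (446, 57, 27, 46, -21), (709, 9, 34, 58, -89), (710, -123, 34, 58, -86)]
top [(707, 77, 29, 57, -14), (439, 56, 37, 38, -44), (706, 10, 26, 53, -90)]
```

View pics/s6.png

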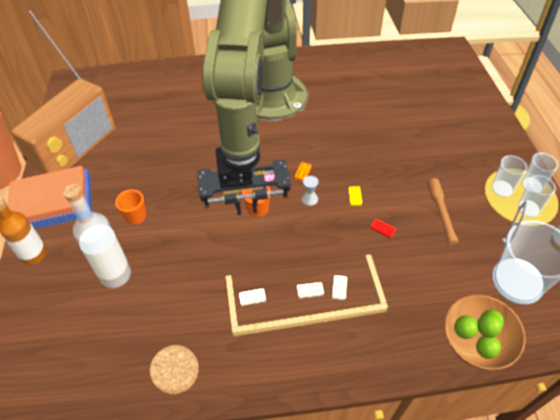

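All three dominoes lie in the stall at (253,297), (311,290) and (340,287), each about 6 cm past the front. The other objects are where they were, and the arm is clear.

```bash
python3 -c "
from cell import env
print(env.sign_off())"
```

```text
the job is handed in; nothing more can be done
None
```

I swept all three ivory dominoes into the stall, where the cameras show them lying flat about 6 cm past the open front with nothing else moved, and handed the job in at about 19 s.

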